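# Open the iris of the instrument inspection light and switch it on

### The job

On the round inspection light, gently push the upright lever of the iris ring around, without gripping it, until its pointer points at the large dot on the scale. Only then press the lamp's separate push-button switch fully down and let go. Leave the bowl on the light's window, the bottle and the forceps where they are.

Things in the scene. Friction and masses are not known exactly. Their poses are not given: they have to be found in the camera images.
- lamp: Inspection light, fixed to the bench: round grey drum 260 mm across with an aluminium top face 50 mm above the bench. Origin: centre of its underside, which is on the iris axis. z up; its own -x axis points to the middle of the scale of black ticks (112 mm from the axis, 0.2 rad apart). A white round window 100 mm across, 55 mm above the bench, fills its middle. A fixed wire basket 65 mm high stands beyond it.
- iris: Black iris ring (144 mm across, 11 mm high) lying on the drum's top face, turning about the drum's vertical axis, with its lever. Origin on the axis at the top face (50 mm above the bench). Its own -x axis is the direction of the lever and pointer. It turns 1.25 rad either way from the middle of the scale to a hard stop; friction of about 0.2 N m (some 2.4 N at the post) keeps it where it is left; no spring.
- lever_post (a point): Top centre of the lever: an upright round steel post 12 mm thick, 85 mm from the axis, its top 98 mm above the bench. Its lowest part stands on a black foot 14 mm wide, whose top is 61 mm above the bench; the bare post from there up is 37 mm. Nothing else stands near it on the drum; push it sideways along its arc.
- pointer_aim (a point): Imaginary point on the pointer's line where it crosses the scale circle, 112 mm from the axis and 53 mm above the bench. The pointer itself is the small black arrow tip at the outer end of the lever's foot, ending 100 mm from the axis. Set right, this point is over the middle of the large dot.
- large_dot: Large black dot, 16 mm across, flat on the drum's top face on the scale circle 112 mm from the axis, 0.9 rad to one side or the other of the middle of the scale. Origin: its centre, 50 mm above the bench. The pointer must point at this one.
- small_dot: Small black dot, 7 mm across, on the same circle 0.9 rad to the other side. Not the wanted mark. Origin: its centre.
- gallipot: Small open steel bowl, 50 mm across and 32 mm high, standing loose near the middle of the window, its rim 87 mm above the bench. Origin: centre of its underside. Leave alone.
- switch (a joint): Travel of the lamp's push button: 0 up, 0.006 m fully down. Springs back; about 5 N holds it fully down.
- switch_top (a point): Centre of the top of the push button: a black round button 34 mm across on a grey round housing 50 mm across, standing alone on the bench, fixed, left or right of the light. The top is 22 mm above the bench when up; the housing 12 mm.
- bottle: White bottle 60 mm across, 140 mm high, loose, on the other side of the light from the switch. Origin: centre of its underside. Leave alone.
- forceps: Steel forceps about 140 mm long lying on the bench, 8 mm high, loose. Origin: at the pivot, on the bench. Leave alone.
Not all that is in view belongs to the job. Leave any yellow look-alike of the part that bears switch alone.

How it is judged:
By the outcome, as a careful person would: the job done as asked, in the order asked, and still so for the second after the job is handed in, with the robot touching nothing.
It also fails if it takes over 58 s, if anything falls off the work surface, if the arm or the gripper's body presses on something with over 40 N, if the wrist force passes 120 N, or if a joint passes its speed limit or range.

### The arm

A 7-joint arm with a two-finger parallel gripper is mounted at the origin on the work surface. World frame = base frame: x ahead of the robot, y to its left, z up, the work surface at z = 0. Lengths are in m, angles in rad, forces in N, time in s.
With the tool pointing down it reaches from about 0.425 to 1.025 m from the base axis. Payload 9.4 kg.
Tool frame: the origin (TCP) lies at the very end of the fingers, on their centre line; the grasp point (between the pads) lies 19 mm behind it (tcp_to_grasp is the distance from the TCP to the grasp point, in m); z points along the fingers, y is the line along which they close (so a half turn about z gives the same grasp; the last joint's range is limited). The gripper opens to 93 mm and grips with 3 to 60 N. Pads are 15 mm wide; open, the fingers measure 128 mm over their backs; the gripper's body (75 mm by 188 mm) begins 65 mm behind the grasp point.
Start: joints at [-0.077, 0.599, -0.003, 1.599, 0.002, 0.943, -0.08], TCP at [0.725, -0, 0.219] pointing down, gripper open.
Joint ranges: [-2.57, 2.57], [-0.35, 1.97], [-1.29, 1.29], [0.11, 2.56], [-1.05, 4.19], [0.11, 1.86], [-2.63, 2.63]. Speed limits (rad/s): [2.22, 2.22, 3.01, 3.01, 3.14, 3.14, 3.14].

### API

Orientations are given as a 3x3 rotation matrix whose columns are the frame's x, y, z axes.
In Python, from station import * gives the robot as it stands. The module is installed in compiled form; this text tells all that it offers.
- The arm moves only by the tool jog_arm, never from a script. Its argument "moves" is a list of rows, each a list of 4 numbers: the shift along the world's x, y, z in m, then the turn about the world's z in degrees. In form: [[tx, ty, tz, turn], ...]. A call has 1 to 12 rows; each row shifts and turns the commanded pose from where the row before left it; what a row does not reach is not made up. A row lasts 1/8 s, in which the tool goes at most 62.5 mm and 10.7 degrees, less where a joint would pass 70% of its speed; a pose out of reach is approached as far as the arm can. A call is refused whole if a number of a shift passes 0.0625 or a number of a turn 10.7, either way. A call with a gripper value outside its range is refused whole. "claw" is the opening, from -1 (shut) to 1 (fully open), set as the call begins (left out, the last holds). The fingers move at their own pace and stop on an object; "squeeze" is the grip in N (left out, the last holds). Time passes only in rows, so rows that do not move let the fingers close. It gives the time, the measured TCP pose, the force, the opening and the grip force at its end, in the units of the state.
- state(): the state, without advancing time (a new reading comes with each control period).
- grab_frame(name): name is "scene" or "side" or "wrist"; returns (picture, depth): 480x640x3 uint8, red, green, blue; 480x640 float32, m along the optical axis (not along the pixel's ray), 0 where there is no reading.
- calibration(name): a dict with "fovy" (degrees; the focal length in pixels is half the picture's height over the tangent of half this angle, whatever the lens; pixels are square), "cx", "cy" (the principal point, pixels), "position" and "attitude" of the camera in the world. Camera axes: x right, y down, z forward; pixel columns grow to the right and rows downward; lengths in m; the calibration is good to about 2 mm. A picture is of the moment at which its call begins: read the wrist's pose just before it. calibration takes no time and is no camera call; for the wrist camera it gives the pose at the moment of the call.
- hand_in(): hands the job in; it is judged then, once.
Trained networks look in the newest picture that a camera, given by its name, has taken for a name from the list of things; names that differ only in an ending like _2 or _b are one class to them, and where a whole thing is asked for, a point or a joint stands for the part that bears it (a point fixed in the world has none). Each returns a list of dicts, best first, with "confidence" (0 to 1); they miss things now and then, are a little off and sometimes report something else, mostly with a low value. They report only what shows in the picture. A call takes as long as a camera call. They do not tell look-alikes from the thing itself.
- spot_in(camera, label): "at" ([column, row] as shares, 0 to 1, of the picture: columns of its width, rows of its height, amid what is visible of it).
- landmark_of(camera, label): "at" ([column, row] as shares, 0 to 1, of the picture: columns of its width, rows of its height: a listed point, or the origin of a listed thing).
The state is a dict: "time": time; "joint_pos": joint angles; "qvel": joint speeds; "effort": joint torques, N m; "eef_pos": TCP position; "tool_rot": TCP orientation; "force": force on the tool from outside, world axes, zero at the start; "wrist_torque": the same for the moment, N m; "opening": finger opening in m; "grip_force": force on a finger pad.
Only numpy, scipy, OpenCV 4.12 (cv2) and the standard library are available. Lean on these libraries where they do the work, as an engineer would, in place of code of your own. Each camera call takes 0.05 s, during which the arm holds its last target. There are 200 camera calls.

## Working session

There is one attempt and no reset: what is moved stays moved. The work goes in short steps, Python scripts to look and compute and a tool call to move; the robot and the scene stay as the last step left them, time stands still between calls to the robot, and variables do not carry over. Pictures are saved under pics/ and viewed, at most 13 in all, crops included, and the job is handed in when it is done.

Besides the shell and the picture viewer there is one more tool, called after "Request:" as name([rows], argument=value, ...), one row to a line, values as JSON. jog_arm: Moves the arm, as the interface text tells. Its arguments: {"type":"object","properties":{"moves":{"type":"array"},"claw":{"type":"number"},"squeeze":{"type":"number"}},"required":["moves"]}

```bash
mkdir -p pics; cat > h.py <<'E'
from station import *
import numpy as np, cv2
def ray(c,uv):
    k=calibration(c); f=240/np.tan(np.radians(k["fovy"])/2)
    R=np.array(k["attitude"]); 
    if R.shape!=(3,3): print("att",R)
    d=R@np.array([(uv[0]-k["cx"])/f,(uv[1]-k["cy"])/f,1]); return np.array(k["position"]),d
def onz(c,uv,z):
    p,d=ray(c,uv); return p+d*(z-p[2])/d[2]
def proj(c,P):
    k=calibration(c); f=240/np.tan(np.radians(k["fovy"])/2)
    q=np.array(k["attitude"]).T@(np.array(P)-np.array(k["position"])); return [f*q[0]/q[2]+k["cx"],f*q[1]/q[2]+k["cy"]]
Z=dict(lamp=0,iris=.05,lever_post=.098,pointer_aim=.053,large_dot=.05,small_dot=.05,gallipot=.055,switch_top=.022,bottle=0,forceps=0)
def find(c,names=Z):
    for n in names:
        for r in landmark_of(c,n)[:3]:
            uv=np.array(r["at"])*[640,480]; print(c,n,round(r["confidence"],2),uv.round(0),onz(c,uv,Z[n]).round(4))
E
python3 - <<'E'
from h import *
for c in ["scene","side"]:
    im,d=grab_frame(c); cv2.imwrite(f"pics/{c}1.png",im[:,:,::-1]); find(c)
print(state()["time"])
E
```

```text
scene lamp 0.74 [295. 298.] [ 0.5792 -0.0815  0.    ]
scene lever_post 0.67 [253. 251.] [ 0.5064 -0.1302  0.098 ]
scene pointer_aim 0.62 [243. 259.] [ 0.4865 -0.147   0.053 ]
scene large_dot 0.53 [234. 282.] [ 0.5233 -0.1796  0.05  ]
scene gallipot 0.74 [298. 282.] [ 0.5782 -0.0756  0.055 ]
scene switch_top 0.8 [156. 250.] [ 0.3745 -0.2877  0.022 ]
scene switch_top 0.71 [122. 295.] [ 0.4425 -0.3748  0.022 ]
scene switch_top 0.32 [147. 401.] [ 0.6564 -0.3915  0.022 ]
scene forceps 0.89 [145. 401.] [ 0.646 -0.397  0.   ]
side lamp 0.68 [310. 244.] [ 0.5664 -0.0752  0.    ]
side iris 0.67 [309. 229.] [ 0.5722 -0.0831  0.05  ]
side lever_post 0.81 [340. 210.] [ 0.5043 -0.1355  0.098 ]
side pointer_aim 0.68 [348. 224.] [ 0.4787 -0.1365  0.053 ]
side large_dot 0.5 [341. 211.] [ 0.5146 -0.1751  0.05  ]
side gallipot 0.59 [303. 233.] [ 0.5781 -0.0602  0.055 ]
side gallipot 0.48 [349. 222.] [ 0.4783 -0.1393  0.055 ]
side gallipot 0.37 [387. 178.] [ 0.4331 -0.3393  0.055 ]
side switch_top 0.6 [406. 205.] [ 0.3605 -0.2884  0.022 ]
side switch_top 0.52 [389. 183.] [ 0.4304 -0.3543  0.022 ]
side bottle 0.77 [291. 384.] [0.4497 0.3169 0.    ]
side forceps 0.51 [328. 161.] [ 0.641  -0.4015  0.    ]
1.1
```

View pics/scene1.png

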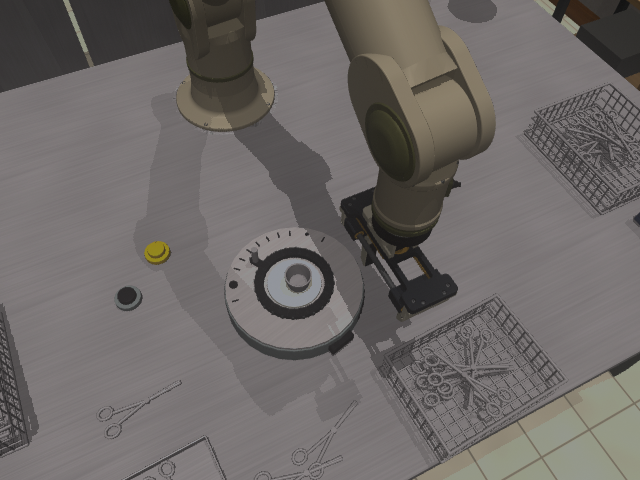

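View pics/side1.png

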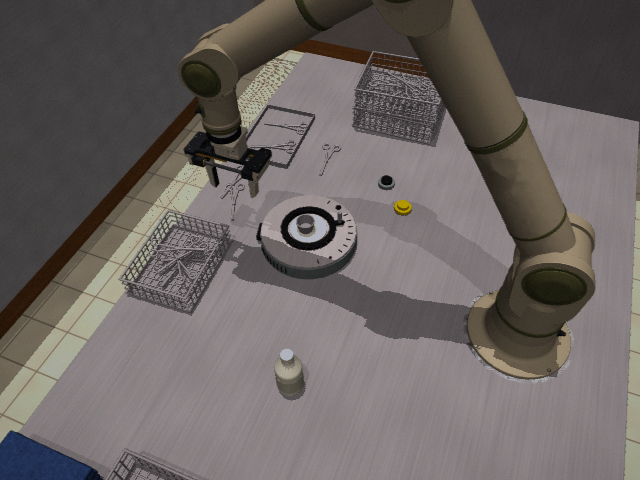

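Candidates for the switch in the scene picture are the black button on a grey housing at (128,297) and the yellow look-alike at (156,251); I choose the black one. For the mark, the large dot is at (234,284) and the small one at (307,234). The lever is at (253,255). Next I'll check these in a close crop.

```bash
python3 - <<'E'
from h import *
im=cv2.imread("pics/scene1.png")[215:365,100:380]
cv2.imwrite("pics/crop1.png",cv2.resize(im,(800,429),interpolation=cv2.INTER_CUBIC))
s=state(); print(np.round(s["tool_rot"],3),s["opening"],s["force"])
for c in ["scene","side","wrist"]:
    k=calibration(c); print(c,k["fovy"],np.round(k["position"],3),np.round(k["attitude"],2).tolist())
E
```

```text
[[ 0.  1. -0.]
 [ 1. -0. -0.]
 [-0. -0. -1.]] 0.09310501877021633 [-0.58111544  0.54049835  0.54670203]
scene 46.58592846800338 [ 1.03  -0.28   0.954] [[0.44, 0.75, -0.49], [0.9, -0.36, 0.26], [0.02, -0.55, -0.83]]
side 47.434114291161634 [0.174 0.784 1.153] [[-0.93, -0.27, 0.25], [-0.37, 0.71, -0.59], [-0.01, -0.64, -0.76]]
wrist 71.91928860498537 [0.726 0.066 0.385] [[1.0, 0.0, 0.0], [0.0, -0.97, -0.24], [0.0, 0.24, -0.97]]
```

View pics/crop1.png

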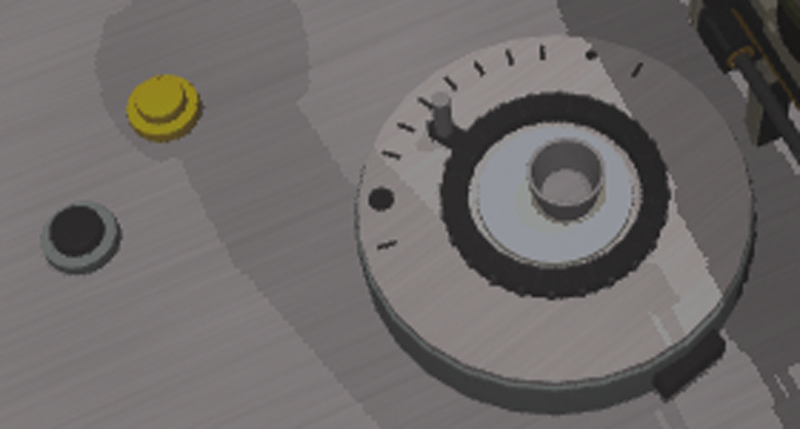

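Crop confirms: black button on grey housing at crop (78,235), large dot at (381,199), lever post at (441,110), small dot at (591,55).

Request:
jog_arm([
  [-0.038, -0.015, -0.003, 8],
  [-0.038, -0.015, -0.003, 8],
  [-0.038, -0.015, -0.003, 8],
  [-0.038, -0.015, -0.003, 8],
  [-0.038, -0.015, -0.003, 8],
  [-0.038, -0.015, -0.003, 8],
  [0, 0, 0, 0],
  [0, 0, 0, 0],
], claw=-1)

```text
time: 2.1
eef_pos: [0.4981, -0.09, 0.2011]
tool_rot: [[-0.742, 0.67, 0.002], [0.67, 0.742, 0.0], [-0.001, 0.001, -1.0]]
force: [0.2, -0.4, -0.2]
opening: 0.0175
grip_force: 0.0
```

```bash
python3 - <<'E'
from h import *
s=state();print(s["time"],s["eef_pos"],s["opening"],np.round(s["tool_rot"],2).tolist())
for c in ["wrist","scene","side"]:
    im,d=grab_frame(c); cv2.imwrite(f"pics/{c}2.png",im[:,:,::-1]); find(c,["lamp","iris","lever_post","pointer_aim","large_dot","small_dot","switch_top"])
E
```

```text
2.1 [ 0.49812935 -0.08996465  0.20108984] 0.01749658251521278 [[-0.74, 0.67, 0.0], [0.67, 0.74, 0.0], [-0.0, 0.0, -1.0]]
wrist lamp 0.76 [372. 264.] [ 0.5773 -0.0832  0.    ]
wrist lever_post 0.64 [291. 272.] [ 0.5018 -0.1289  0.098 ]
wrist small_dot 0.55 [373. 159.] [ 0.4809 -0.0111  0.05  ]
wrist switch_top 0.7 [109. 256.] [ 0.3701 -0.2875  0.022 ]
wrist switch_top 0.41 [113. 345.] [ 0.4426 -0.3684  0.022 ]
scene lamp 0.61 [294. 298.] [ 0.5781 -0.0851  0.    ]
scene lamp 0.61 [243. 255.] [ 0.4472 -0.1355  0.    ]
scene lever_post 0.94 [254. 253.] [ 0.51   -0.1304  0.098 ]
scene pointer_aim 0.53 [148. 403.] [ 0.6712 -0.3876  0.053 ]
scene large_dot 0.57 [234. 284.] [ 0.5286 -0.1807  0.05  ]
scene switch_top 0.78 [155. 252.] [ 0.3778 -0.2906  0.022 ]
scene switch_top 0.58 [124. 291.] [ 0.4367 -0.3681  0.022 ]
side lamp 0.89 [314. 244.] [ 0.5565 -0.0776  0.    ]
side iris 0.58 [307. 227.] [ 0.5787 -0.0893  0.05  ]
side lever_post 0.59 [342. 211.] [ 0.4979 -0.1341  0.098 ]
side pointer_aim 0.94 [347. 222.] [ 0.4836 -0.1399  0.053 ]
side large_dot 0.57 [337. 210.] [ 0.5258 -0.176   0.05  ]
side small_dot 0.23 [303. 232.] [ 0.5815 -0.0697  0.05  ]
side switch_top 0.57 [390. 181.] [ 0.4306 -0.3646  0.022 ]
side switch_top 0.54 [408. 201.] [ 0.3582 -0.3042  0.022 ]
```

View pics/wrist2.png

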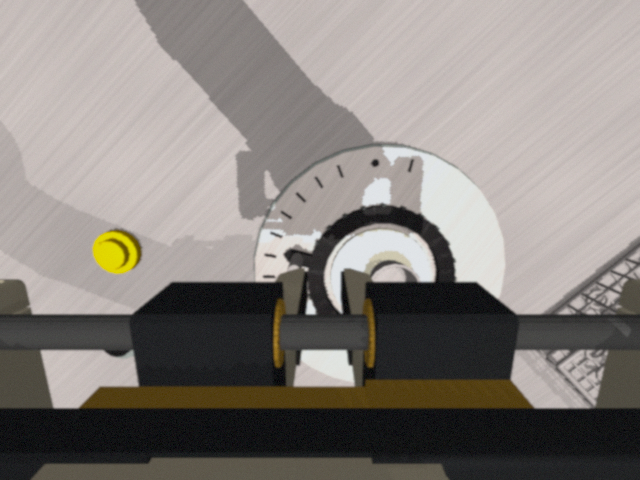

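The wrist view shows the lever's foot and pointer at (290,256) and the small dot at (375,163); the fingers hide the large dot. I'll refine the dots with sub-pixel centroids.

```bash
cat >> h.py <<'E'
def blob(im,uv,r=6,up=8):
    u,v=int(uv[0]),int(uv[1]); g=cv2.cvtColor(im[v-r:v+r+1,u-r:u+r+1],cv2.COLOR_BGR2GRAY).astype(float)
    w=np.clip(np.median(g)-20-g,0,None); yy,xx=np.mgrid[-r:r+1,-r:r+1]
    return np.array([u+(w*xx).sum()/w.sum(),v+(w*yy).sum()/w.sum()]),w.astype(int)
E
python3 - <<'E'
from h import *
for c,L,S in [("scene",(234,284),(307,234)),("side",(338,208),(330,258))]:
    im=cv2.imread(f"pics/{c}2.png")
    for n,uv,r in [("L",L,7),("S",S,4)]:
        p,w=blob(im,uv,r); print(c,n,p.round(2),onz(c,p,.05).round(4)); print(w)
im=cv2.imread("pics/wrist2.png"); p,w=blob(im,(375,163),6); print("wrist S",p,onz("wrist",p,.05))
E
```

```text
scene L [232.91 284.18] [ 0.5273 -0.1833  0.05  ]
[[ 0  0  0  0  0  0  0  0  0  0  0  0  0  0  0]
 [ 0  0  0  0  0  0  0  0  0  0  0  0  0  0  0]
 [ 0  0  0  0  0  0  0  0  0  0  0  0  0  0  0]
 [ 0  0  0  0  0  2 23  2  0  0  0  0  0  0  0]
 [ 0  0  0 21 48 53 56 52 48 22  0  0  0  0  0]
 [ 0  0  2 54 59 59 59 59 59 56 23  0  0  0  0]
 [ 0  0 42 59 60 59 59 60 59 59 27  0  0  0  0]
 [ 0  0 57 60 60 59 60 59 60 59 50  0  0  0  0]
 [ 0  0 58 59 58 59 59 59 58 59 47  0  0  0  0]
 [ 0  0 43 60 59 59 58 58 59 59  0  0  0  0  0]
 [ 0  0  0 46 58 59 59 59 60 27  0  0  0  0  0]
 [ 0  0  0  0  0 40 29 31  0  0  0  0  0  0  0]
 [ 0  0  0  0  0  0  0  0  0  0  0  0  0  0  0]
 [ 0  0  0  0  0  0  0  0  0  0  0  0  0  0  0]
 [ 0  0  0  0  0  0  0  0  0  0  0  0  0  0  0]]
scene S [306.34 233.77] [ 0.4854 -0.0131  0.05  ]
[[ 0  0  0  0  0  0  0  0  0]
 [ 0  0  0  0  0  0  0  0  0]
 [ 0  0  0  9  0  0  0  0  0]
 [ 0  0 22 31 29 14  0  0  0]
 [ 0  0 33 34 35 26  0  0  0]
 [ 0  0  8 28 14  0  0  0  0]
 [ 0  0  0  0  0  0  0  0  0]
 [ 0  0  0  0  0  0  0  0  0]
 [ 0  0  0  0  0  0  0  0  0]]
side L [
[... 680 characters left out ...]
   0   0   0   0   0   0   5   5   0   0   0   0   0]
 [  0   0   0   0   0   0   7   6   4   2   8   0   0   0   0]
 [  0   0   0   0   0   0  23  48  16  23  62   0   0   0   0]
 [  0   0   0   0   0   0  23  67  68  66  74   0   0  10  40]
 [ 51   0   0   0   0   0  21  67  72  71  74   0  47  74  78]]
side S [330.39 257.7 ] [ 0.4832 -0.0136  0.05  ]
[[ 0  0  0  0  0  0  0  0  0]
 [ 0  0  0  0  0  0  0  0  0]
 [ 0  0  0 21 48 11  0  0  0]
 [ 0  0  0 52 67 45  0  0  0]
 [ 0  0  0 27 36 11  0  0  0]
 [ 0  0  0  0  0  0  0  0  0]
 [ 0  0  0  0  0  0  0  0  0]
 [ 0  0  0  0  0  0  0  0  9]
 [ 0  0  0  0  0  0 14 15 17]]
wrist S [374.79707113 162.58248655] [ 0.48380756 -0.012263    0.05      ]
```

Request:
jog_arm([
  [-0.002, -0.003, -0.032, -4],
  [-0.002, -0.003, -0.032, -4],
  [-0.002, -0.003, -0.032, -4],
  [-0.001, -0.002, -0.032, 0],
  [0, 0, 0, 0],
])

```text
time: 3.92
eef_pos: [0.4888, -0.1008, 0.071]
tool_rot: [[-0.588, 0.809, -0.004], [0.809, 0.588, 0.0], [0.003, -0.003, -1.0]]
force: [-0.1, 0.3, 0.8]
opening: 0.0004
grip_force: 0.0
```

```bash
python3 - <<'E'
from h import *
s=state();print(s["time"],s["eef_pos"],s["opening"],s["force"])
im,_=grab_frame("scene"); a=im[215:345,190:370,::-1]
im,_=grab_frame("side"); b=im[180:290,250:370,::-1]
cv2.imwrite("pics/c3.png",np.hstack([cv2.resize(a,(440,318)),cv2.resize(b,(347,318))]))
ax=np.array([.574,-.0816])
for t in range(193,238,2): print(t,(ax+.085*np.array([np.cos(np.radians(t)),np.sin(np.radians(t))])).round(4),end=" ")
E
```

```text
3.925 [ 0.4888239  -0.10079704  0.07104131] 0.0004274368196798753 [-0.11394574  0.30450335  0.82515726]
193 [ 0.4912 -0.1007] 195 [ 0.4919 -0.1036] 197 [ 0.4927 -0.1065] 199 [ 0.4936 -0.1093] 201 [ 0.4946 -0.1121] 203 [ 0.4958 -0.1148] 205 [ 0.497  -0.1175] 207 [ 0.4983 -0.1202] 209 [ 0.4997 -0.1228] 211 [ 0.5011 -0.1254] 213 [ 0.5027 -0.1279] 215 [ 0.5044 -0.1304] 217 [ 0.5061 -0.1328] 219 [ 0.5079 -0.1351] 221 [ 0.5098 -0.1374] 223 [ 0.5118 -0.1396] 225 [ 0.5139 -0.1417] 227 [ 0.516  -0.1438] 229 [ 0.5182 -0.1458] 231 [ 0.5205 -0.1477] 233 [ 0.5228 -0.1495] 235 [ 0.5252 -0.1512] 237 [ 0.5277 -0.1529]
```

View pics/c3.png

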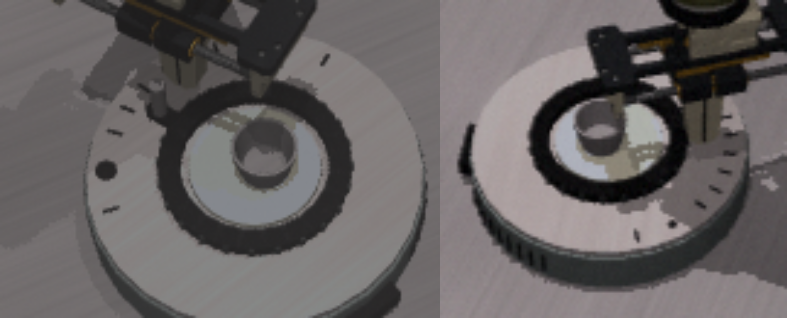

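The finger stands clear behind the post (about 15 mm), and the bowl is clear of the gripper body. Now I start pushing.

Request:
jog_arm([
  [0.0024, -0.0049, 0.001, 1],
  [0.0024, -0.0049, 0.001, 1],
  [0.0024, -0.0049, 0, 1],
  [0.0023, -0.0047, 0, 1],
  [0.0024, -0.0038, 0, 2],
  [0.0024, -0.0038, 0, 2],
  [0.0024, -0.0037, 0, 2],
  [0.0024, -0.0036, 0, 2],
  [0, 0, 0, 0],
])

```text
time: 5.15
eef_pos: [0.5093, -0.136, 0.0745]
tool_rot: [[-0.743, 0.669, 0.0], [0.669, 0.743, -0.0], [-0.0, -0.0, -1.0]]
force: [-1.2, 0.2, 0.6]
opening: 0.0003
grip_force: 0.0
```

```bash
python3 - <<'E'
from h import *
s=state();print(s["time"],s["eef_pos"],s["force"])
im,_=grab_frame("scene"); a=im[215:345,190:370,::-1]
cv2.imwrite("pics/c4.png",cv2.resize(a,(720,520),interpolation=cv2.INTER_CUBIC)); find("scene",["lever_post","pointer_aim"])
im,_=grab_frame("side");find("side",["lever_post","pointer_aim"])
im,_=grab_frame("wrist"); cv2.imwrite("pics/w4.png",im[:,:,::-1]); find("wrist",["lever_post","pointer_aim"])
E
```

```text
5.15 [ 0.50930404 -0.13597761  0.07450632] [-1.22527631  0.22426766  0.56073213]
scene lever_post 0.92 [248. 262.] [ 0.5245 -0.1476  0.098 ]
scene pointer_aim 0.71 [233. 270.] [ 0.5003 -0.172   0.053 ]
scene pointer_aim 0.56 [147. 401.] [ 0.6685 -0.387   0.053 ]
side lever_post 0.6 [339. 206.] [ 0.5114 -0.1477  0.098 ]
side pointer_aim 0.85 [347. 215.] [ 0.4928 -0.1643  0.053 ]
```

View pics/c4.png

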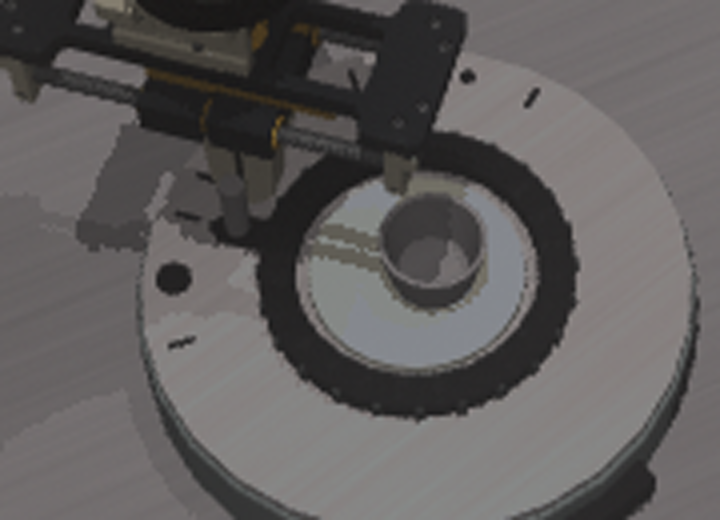

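Contact has been made and the lever has moved: its foot tip is at crop (213,232), and the dot at (173,279). I'll go on most of the way.

Request:
jog_arm([
  [0.0023, -0.0028, 0, 2.4],
  [0.0024, -0.0027, 0, 2.4],
  [0.0025, -0.0025, 0, 2.4],
  [0.0025, -0.0024, 0, 2.4],
  [0.0026, -0.0023, 0, 2.4],
  [0, 0, 0, 0],
])

```text
time: 6.35
eef_pos: [0.5217, -0.1487, 0.0745]
tool_rot: [[-0.866, 0.5, 0.0], [0.5, 0.866, -0.0], [-0.0, -0.0, -1.0]]
force: [0.0, -0.1, -0.2]
opening: 0.0002
grip_force: 0.1
```

```bash
cat > m.py <<'E'
from h import *
import sys
s=state();print(s["time"],s["eef_pos"].round(4) if hasattr(s["eef_pos"],"round") else s["eef_pos"],s["force"])
ax=np.array([.574,-.0816])
def ang(p): return np.degrees(np.arctan2(p[1]-ax[1],p[0]-ax[0]))%360
print("tcp",ang(s["eef_pos"]))
im,_=grab_frame("scene"); 
for i in range(3):
  for c in ["scene","side"]:
    if i: grab_frame(c)
    elif c=="side": grab_frame(c)
    for n in ["lever_post","pointer_aim"]:
        r=landmark_of(c,n)[:1]
        for q in r:
            p=onz(c,np.array(q["at"])*[640,480],Z[n]); print(c,n,round(q["confidence"],2),p.round(4),ang(p).round(1))
a=im[235:310,205:305,::-1]
big=cv2.resize(a,(800,600),interpolation=cv2.INTER_CUBIC)
for t,col in [(245.4,(0,0,255))]:
  P=[proj("scene",[*(ax+r*np.array([np.cos(np.radians(t)),np.sin(np.radians(t))])),z]) for r,z in [(.06,.061),(.085,.061),(.1,.053),(.112,.05),(.122,.05)]]
  for p in P: cv2.circle(big,(int((p[0]-205+.5)*8),int((p[1]-235+.5)*8)),3,col,-1)
cv2.imwrite(sys.argv[1],big)
E
python3 m.py pics/c5.png
```

```text
6.35 [ 0.5217 -0.1487  0.0745] [ 0.04360522 -0.06044506 -0.21213028]
tcp 232.020482139283
scene lever_post 0.87 [ 0.5408 -0.158   0.098 ] 246.5
scene pointer_aim 0.86 [ 0.5239 -0.1863  0.053 ] 244.4
side lever_post 0.59 [ 0.54   -0.1563  0.098 ] 245.5
side pointer_aim 0.8 [ 0.5245 -0.18    0.053 ] 243.3
scene lever_post 0.78 [ 0.5409 -0.1611  0.098 ] 247.4
scene pointer_aim 0.82 [ 0.5221 -0.1805  0.053 ] 242.3
side lever_post 0.58 [ 0.5341 -0.161   0.098 ] 243.3
side pointer_aim 0.83 [ 0.5163 -0.1888  0.053 ] 241.7
scene lever_post 0.57 [ 0.5318 -0.1635  0.098 ] 242.8
scene pointer_aim 0.89 [ 0.5213 -0.1837  0.053 ] 242.7
side lever_post 0.68 [ 0.5351 -0.1669  0.098 ] 245.5
side pointer_aim 0.57 [ 0.5279 -0.1691  0.053 ] 242.2
```

View pics/c5.png

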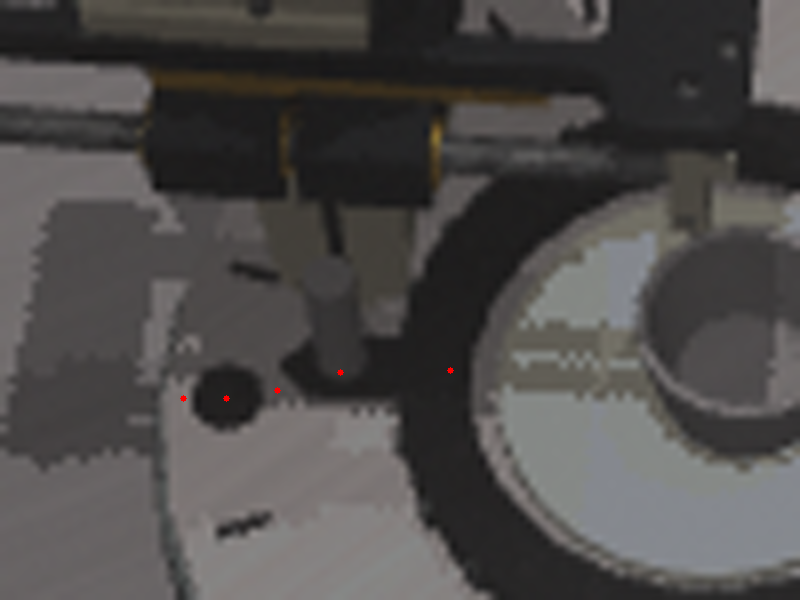

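The pointer tip is at (282,365) against the target tip position (278,391), so about 2–3° short. I'll nudge it 2°, back off and raise for a clear wrist view.

Request:
jog_arm([
  [0.0012, -0.0009, 0, 1],
  [0.0012, -0.0009, 0, 1],
  [0, 0, 0, 0],
  [-0.006, 0.007, 0, 0],
  [-0.01, 0.012, 0, 0],
  [0, 0, 0.05, 0],
  [0, 0, 0.05, 0],
  [-0.02, 0.04, 0.04, 0],
  [-0.01, 0.05, 0.01, 0],
  [0, 0.05, 0.01, 0],
  [0, 0, 0, 0],
  [0, 0, 0, 0],
])

```text
time: 8.75
eef_pos: [0.4772, 0.009, 0.2344]
tool_rot: [[-0.883, 0.469, -0.0], [0.469, 0.883, -0.001], [-0.0, -0.001, -1.0]]
force: [-0.1, -0.3, -0.8]
opening: 0.0002
grip_force: 0.0
```

```bash
python3 m.py pics/c6.png; python3 - <<'E'
from h import *
ax=[.574,-.0816]
print("wrist proj",[np.round(proj("wrist",p),1) for p in ([*ax,.05],[.5274,-.1834,.05],[.5386,-.1589,.098])])
im,_=grab_frame("wrist"); cv2.imwrite("pics/w6.png",im[:,:,::-1])
E
```

```text
8.75 [0.4772 0.009  0.2344] [-0.11133298 -0.26916534 -0.75577028]
tcp 136.90713163595748
scene lever_post 0.91 [ 0.5432 -0.1624  0.098 ] 249.1
scene pointer_aim 0.77 [ 0.5253 -0.1847  0.053 ] 244.7
side lever_post 0.62 [ 0.5639 -0.0315  0.098 ] 101.4
side pointer_aim 0.61 [ 0.5159 -0.1775  0.053 ] 238.8
scene lever_post 0.92 [ 0.5361 -0.1621  0.098 ] 244.8
scene pointer_aim 0.87 [ 0.5278 -0.186   0.053 ] 246.1
side lever_post 0.59 [ 0.5379 -0.1676  0.098 ] 247.2
side pointer_aim 0.62 [ 0.53   -0.1791  0.053 ] 245.7
scene lever_post 0.59 [ 0.5356 -0.1626  0.098 ] 244.7
scene pointer_aim 0.84 [ 0.5269 -0.1897  0.053 ] 246.5
side lever_post 0.61 [ 0.5381 -0.1753  0.098 ] 249.0
side pointer_aim 0.55 [ 0.5198 -0.1753  0.053 ] 239.9
wrist proj [array([292.5, 328.3]), array([197.4, 333.3]), array([206. , 355.8])]
```

View pics/c6.png

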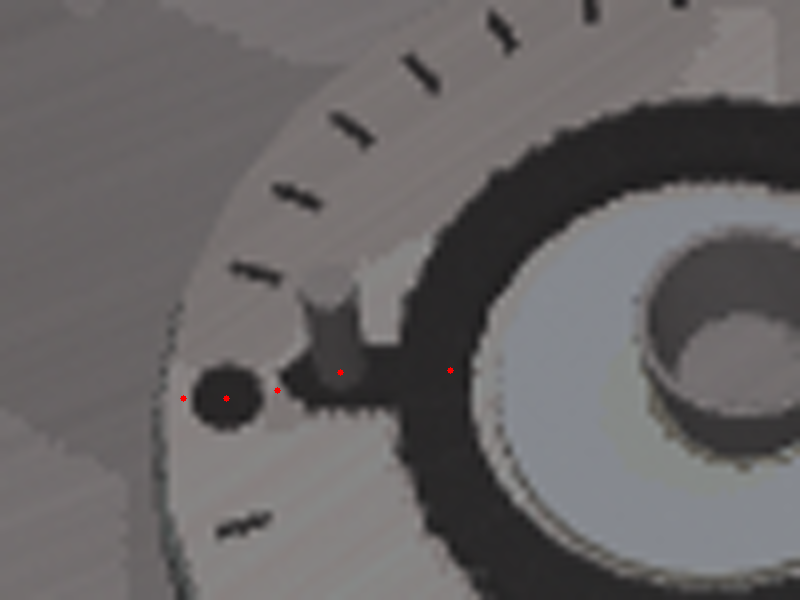

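View pics/w6.png

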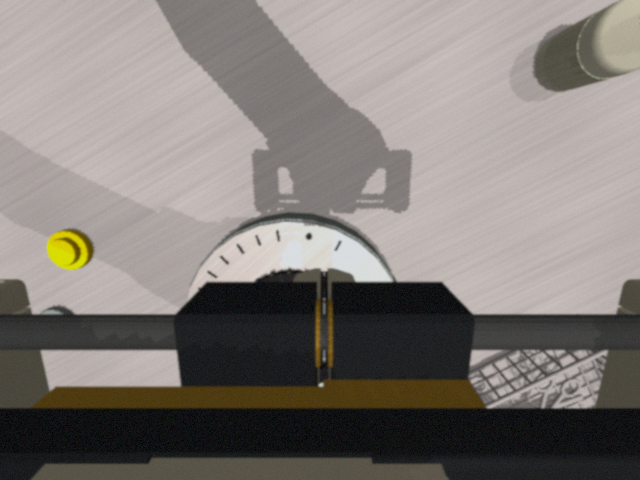

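The pointer tip is now at (280,378) in the crop, close to the dot's line. The wrist view is blocked here, so I'll move the wrist camera straight over the lever for an exact reading.

Request:
jog_arm([
  [0.029, -0.05, 0, 0],
  [0.029, -0.05, 0, 0],
  [0.029, -0.05, 0, 0],
  [0.029, -0.05, 0, 0],
  [0, 0, 0, 0],
  [0, 0, 0, 0],
])

```text
time: 10.45
eef_pos: [0.5934, -0.1903, 0.2342]
tool_rot: [[-0.883, 0.469, -0.001], [0.469, 0.883, 0.001], [0.001, 0.0, -1.0]]
force: [0.6, 0.8, 0.4]
opening: 0.0003
grip_force: 0.0
```

```bash
python3 - <<'E'
from h import *
u=proj("wrist",[.5356,-.17,.055]); print("expected",u, calibration("wrist")["position"])
im,_=grab_frame("wrist"); im=np.ascontiguousarray(im[:,:,::-1]); cv2.imwrite("pics/w7raw.png",im)
find("wrist",["lever_post","pointer_aim","large_dot","small_dot","iris"])
x,y=max(0,int(u[0])-75),max(0,int(u[1])-75); print(x,y)
cv2.imwrite("pics/w7.png",cv2.resize(im[y:y+150,x:x+200],(800,600),interpolation=cv2.INTER_CUBIC))
E
```

```text
expected [np.float64(313.38009974799286), np.float64(163.39412417463836)] [ 0.53689107 -0.15894631  0.40076077]
wrist lever_post 0.97 [326. 161.] [ 0.5391 -0.1574  0.098 ]
wrist large_dot 0.63 [118. 172.] [ 0.4485 -0.3535  0.05  ]
wrist large_dot 0.5 [300. 164.] [ 0.5296 -0.1819  0.05  ]
wrist small_dot 0.43 [436.  33.] [ 0.4843 -0.0101  0.05  ]
238 88
```

View pics/w7.png

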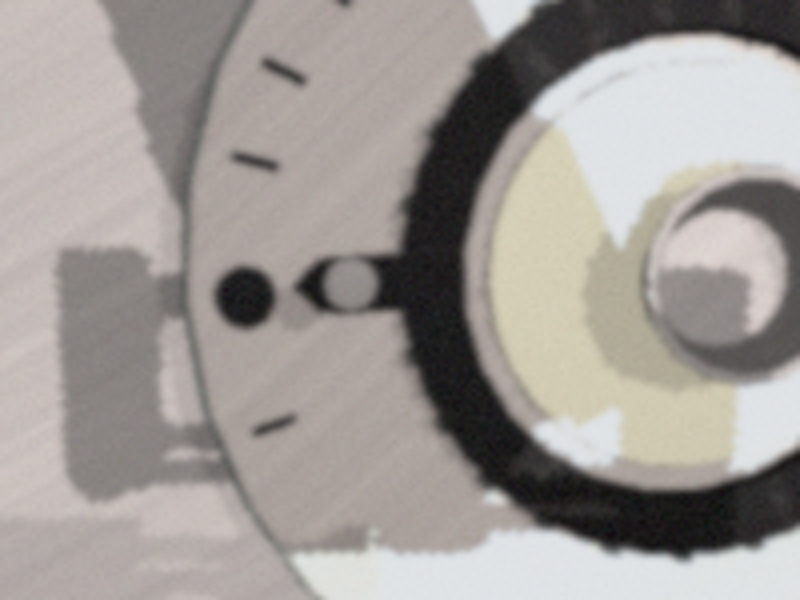

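```bash
python3 - <<'E'
from h import *
im=cv2.imread("pics/w7raw.png")
L,w=blob(im,(299,162),9); S,_=blob(im,(436,33),6)
g=cv2.cvtColor(im,cv2.COLOR_BGR2GRAY)
# dot only: columns < 308
m=(g<90).astype(np.uint8); n,lab,st,ce=cv2.connectedComponentsWithStats(m)
for i in range(1,n):
    if 8<st[i,4]<400: print(st[i],ce[i].round(2))
f=lambda u:np.array([238+u[0]/4-.375,88+u[1]/4-.375])
Ld=min((ce[i] for i in range(1,n) if 8<st[i,4]<400),key=lambda c:np.hypot(*(c-[299,162])))
Sd=min((ce[i] for i in range(1,n) if 8<st[i,4]<400),key=lambda c:np.hypot(*(c-[436,33])))
l=onz("wrist",Ld,.05)[:2]; s=onz("wrist",Sd,.05)[:2]
d=(l-s); print("chord",np.hypot(*d),"L",l,"S",s); d/=np.hypot(*d); ax=(l+s)/2+.0696*np.array([-d[1],d[0]]); print("axis",ax)
A=lambda p:np.degrees(np.arctan2(p[1]-ax[1],p[0]-ax[0]))%360
print("dot",A(l))
for nme,u,z in [("tip",(297,287),.053),("tip",(297,287),.058),("post",(352,284),.098),("foot mid",(385,283),.061)]:
    p=onz("wrist",f(u),z)[:2]; print(nme,z,p.round(4),A(p).round(2),np.hypot(*(p-ax)).round(4))
E
```

```text
[432  32   6   6  28] [434.82  34.61]
[332  62   8   9  21] [335.67  66.14]
[152  74   8  17  24] [157.04  82.96]
[160  74  13  26  45] [168.53  87.62]
[316  82   9   7  20] [320.2   84.85]
[305 103   8   6  15] [308.4 105.4]
[297 127  10   3  14] [301.5 128. ]
[312 153  11  13  74] [316.78 159.5 ]
[136 154  16  37 119] [146.9  172.18]
[292 155  15  15 171] [298.92 161.96]
[302 193   8   3  11] [305.73 194.  ]
[627 224  13   5  20] [632.95 225.6 ]
[610 232   6   3  12] [612.17 233.25]
[617 235   7   3  10] [620.6 236. ]
[582 237   9   5  17] [586.47 239.35]
[625 236  12   6  24] [630.88 238.33]
[594 241  13   6  25] [599.52 243.52]
[608 245  12   6  21] [613.52 247.43]
[577 250  24  10  60] [589.33 254.43]
[460 254   8   6  14] [463.36 257.  ]
[561 258  22  11  56] [572.34 262.7 ]
[543 266   9   4  11] [546.91 267.18]
[553 270  14   7  25] [559.44 273.12]
[548 295   6   4  13] [550.46 296.69]
[ 66 355  12  14  17] [ 71.18 361.59]
[593 361   5   4  10] [594.9 362.7]
[580 362   5   5  13] [582.15 364.08]
[577 367   5   5  16] [579.12 369.06]
[584 374   8   7  22] [587.86 376.59]
chord 0.17632876624495172 L [ 0.52780488 -0.18260004] S [ 0.48492783 -0.0115638 ]
axis [ 0.5738773  -0.08015761]
dot 245.78465824157522
tip 0.053 [ 0.5318 -0.1694] 244.77 0.0987
tip 0.058 [ 0.5319 -0.1693] 244.77 0.0985
post 0.098 [ 0.5376 -0.1569] 244.71 0.0848
foot mid 0.061 [ 0.5413 -0.1493] 244.8 0.0764
```

The wrist crop gives the dot centre at 245.8° and the pointer at 244.75°. It is 1° (2 mm) short, so I'll give one small nudge of 1.5 mm more.

Request:
jog_arm([
  [-0.0427, 0.0294, 0, 0],
  [-0.0427, 0.0294, 0, 0],
  [0, 0, 0, 0],
  [0, 0, -0.04, 0],
  [0, 0, -0.04, 0],
  [0, 0, -0.04, 0],
  [0, 0, -0.04, 0],
  [0, 0, 0, 0],
])

```text
time: 11.75
eef_pos: [0.5076, -0.1317, 0.0726]
tool_rot: [[-0.883, 0.469, -0.004], [0.469, 0.883, 0.001], [0.004, -0.001, -1.0]]
force: [-0.8, 0.4, 0.3]
opening: 0.0004
grip_force: 0.0
```

Request:
jog_arm([
  [0.005, -0.006, 0, 0],
  [0.005, -0.006, 0, 0],
  [0.003, -0.004, 0, 0],
  [0.002, -0.002, 0, 0],
  [0, 0, 0, 0],
])

```text
time: 12.38
eef_pos: [0.5235, -0.1502, 0.0749]
tool_rot: [[-0.883, 0.47, 0.0], [0.47, 0.883, -0.0], [-0.0, 0.0, -1.0]]
force: [-0.2, -0.1, -0.1]
opening: 0.0007
grip_force: 0.0
```

Request:
jog_arm([
  [0.0009, -0.0006, 0, 0],
  [0.0009, -0.0006, 0, 0],
  [0, 0, 0, 0],
])

```text
time: 12.75
eef_pos: [0.5249, -0.151, 0.0746]
tool_rot: [[-0.883, 0.469, -0.001], [0.469, 0.883, 0.0], [0.001, -0.0, -1.0]]
force: [-1.4, 0.9, 1.9]
opening: 0.0008
grip_force: 1.2
```

Request:
jog_arm([
  [-0.006, 0.007, 0, 0],
  [-0.01, 0.012, 0, 0],
  [0, 0, 0.04, 0],
  [0, 0, 0.04, 0],
  [0, 0, 0.04, 0],
  [0, 0, 0.04, 0],
  [0.0427, -0.0294, 0, 0],
  [0.0427, -0.0294, 0, 0],
  [0, 0, 0, 0],
  [0, 0, 0, 0],
])

```text
time: 14.0
eef_pos: [0.5938, -0.1898, 0.234]
tool_rot: [[-0.883, 0.469, -0.001], [0.469, 0.883, 0.001], [0.001, -0.0, -1.0]]
force: [-0.8, 0.4, -0.8]
opening: 0.0006
grip_force: 0.0
```

```bash
python3 - <<'E'
from h import *
im,_=grab_frame("wrist"); im=np.ascontiguousarray(im[:,:,::-1]); cv2.imwrite("pics/w8raw.png",im)
find("wrist",["lever_post","switch_top"])
g=cv2.cvtColor(im,cv2.COLOR_BGR2GRAY)
n,lab,st,ce=cv2.connectedComponentsWithStats((g<90).astype(np.uint8))
pick=lambda P,z:min((ce[i] for i in range(1,n) if 8<st[i,4]<400),key=lambda c:np.hypot(*(c-proj("wrist",[*P,z]))))
Ld=pick([.5278,-.1826],.05);Sd=pick([.4849,-.0116],.05);print(Ld,Sd)
l=onz("wrist",Ld,.05)[:2]; s=onz("wrist",Sd,.05)[:2]; d=l-s; print("chord",np.hypot(*d)); d/=np.hypot(*d); ax=(l+s)/2+.0696*np.array([-d[1],d[0]])
print("axis",ax,"dot",np.degrees(np.arctan2(l[1]-ax[1],l[0]-ax[0]))%360)
c=proj("wrist",[*ax,.05]); u=proj("wrist",[.5356,-.17,.055]); x,y=int(u[0])-50,int(u[1])-50; 
big=cv2.resize(im[y:y+90,x:x+120],(800,600),interpolation=cv2.INTER_CUBIC)
q=lambda p:tuple(int(v) for v in ((np.array(p)-[x,y]+.5)*6.667))
for t in (244,246,248):
  for r in np.arange(.076,.121,.004): cv2.circle(big,q(proj("wrist",[*(ax+r*np.array([np.cos(np.radians(t)),np.sin(np.radians(t))])),.055])),2,(0,0,255) if t==246 else (0,255,0),-1)
cv2.imwrite("pics/w8.png",big)
E
```

```text
wrist lever_post 0.6 [321. 162.] [ 0.5383 -0.1616  0.098 ]
wrist lever_post 0.22 [417. 158.] [ 0.5749 -0.0846  0.098 ]
wrist switch_top 0.81 [119. 174.] [ 0.4438 -0.3701  0.022 ]
wrist switch_top 0.81 [143.  74.] [ 0.3709 -0.2861  0.022 ]
[298.45238095 161.92857143] [434.62068966  34.72413793]
chord 0.17638079081299576
axis [ 0.57373874 -0.08062504] dot 245.68736134911535
```

View pics/w8.png

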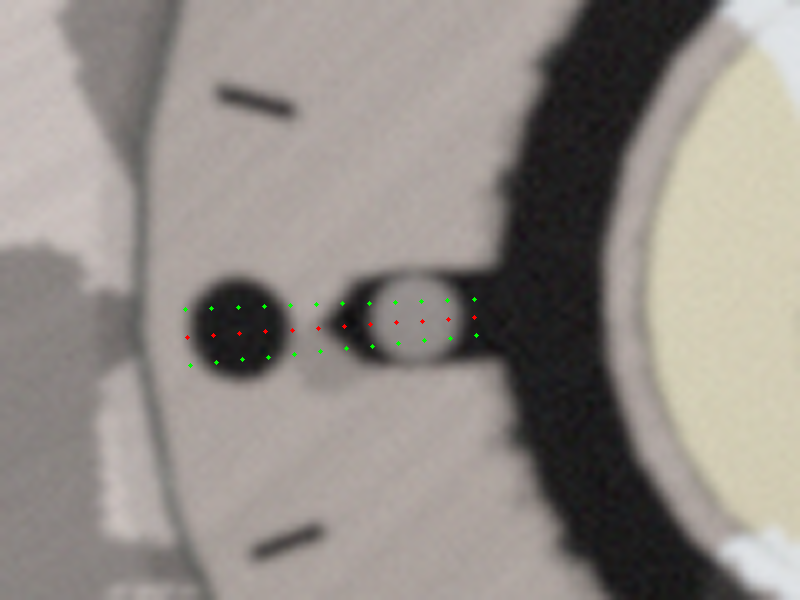

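The pointer tip (about (328,322)) lies on the dot's centre line (dot at (240,328)) within about 0.3°, so the pointer is set and the robot is clear of it. Next I move to the black switch at about (0.442, -0.370).

Request:
jog_arm([
  [-0.038, -0.045, 0, 0],
  [-0.038, -0.045, 0, 0],
  [-0.038, -0.045, 0, 0],
  [-0.038, -0.045, 0, 0],
  [0, 0, -0.03, 0],
  [0, 0, -0.05, 0],
  [0, 0, -0.05, 0],
  [0, 0, -0.04, 0],
  [0, 0, 0, 0],
  [0, 0, 0, 0],
])

```text
time: 15.4
eef_pos: [0.4432, -0.371, 0.066]
tool_rot: [[-0.883, 0.469, 0.001], [0.469, 0.883, -0.001], [-0.001, -0.0, -1.0]]
force: [0.1, -0.8, 0.5]
opening: 0.0003
grip_force: 0.0
```

```bash
python3 - <<'E'
from h import *
a,b=[],[]
for c in ["wrist","scene","side"]:
    im,_=grab_frame(c); 
    if c!="wrist": cv2.imwrite(f"pics/{c}9.png",im[:,:,::-1])
    find(c,["switch_top"])
for c in ["scene","side"]:
    im=cv2.imread(f"pics/{c}2.png"); g=cv2.cvtColor(im,cv2.COLOR_BGR2GRAY); u=np.array(proj(c,[.442,-.370,.022]))
    n,lab,st,ce=cv2.connectedComponentsWithStats((g<70).astype(np.uint8))
    i=min(range(1,n),key=lambda i:np.hypot(*(ce[i]-u)) if st[i,4]>15 else 1e9); print(c,st[i],ce[i],onz(c,ce[i],.021))
E
```

```text
wrist switch_top 0.71 [326. 257.] [ 0.4434 -0.3686  0.022 ]
wrist switch_top 0.59 [390.  89.] [ 0.3697 -0.2868  0.022 ]
scene switch_top 0.69 [125. 295.] [ 0.4462 -0.3699  0.022 ]
side switch_top 0.67 [402. 203.] [ 0.3717 -0.2907  0.022 ]
side switch_top 0.55 [387. 176.] [ 0.444  -0.3809  0.022 ]
scene [117 287  20  18 278] [126.40647482 295.39208633] [ 0.44695771 -0.36754549  0.021     ]
side [381 175  11  10  93] [386.15053763 179.88172043] [ 0.44231142 -0.36543967  0.021     ]
```

Request:
jog_arm([
  [0.001, 0.0035, -0.02, 0],
  [0, 0, -0.015, 0],
  [0, 0, -0.006, 0],
  [0, 0, -0.004, 0],
  [0, 0, -0.003, 0],
  [0, 0, -0.002, 0],
  [0, 0, 0, 0],
])

```text
time: 16.58
eef_pos: [0.4434, -0.3674, 0.0161]
tool_rot: [[-0.883, 0.469, -0.0], [0.469, 0.883, -0.001], [-0.0, -0.001, -1.0]]
force: [-4.4, 3.6, 19.4]
opening: 0.0007
grip_force: 9.4
```

The button is fully down (z 0.016, 19 N). I'll release it.

Request:
jog_arm([
  [0, 0, 0, 0],
  [0, 0, 0.004, 0],
  [0, 0, 0.01, 0],
  [0, 0, 0.04, 0],
  [0, 0, 0.05, 0],
  [0, 0, 0.05, 0],
  [0, 0, 0.03, 0],
  [0, 0, 0, 0],
  [0, 0, 0, 0],
])

```text
time: 17.7
eef_pos: [0.4432, -0.3675, 0.1982]
tool_rot: [[-0.883, 0.47, -0.0], [0.47, 0.883, 0.0], [0.0, -0.0, -1.0]]
force: [-0.8, 0.1, 0.1]
opening: 0.0003
grip_force: 0.0
```

```bash
python3 - <<'E'
from h import *
s=state();print(s["time"],s["eef_pos"],s["force"])
im,_=grab_frame("scene"); im=np.ascontiguousarray(im[:,:,::-1]); cv2.imwrite("pics/s10.png",im)
a=cv2.imread("pics/c6.png"); b=cv2.resize(im[235:310,205:305],(800,600),interpolation=cv2.INTER_CUBIC)
cv2.imwrite("pics/s10c.png",cv2.resize(im[215:425,90:370],(800,600),interpolation=cv2.INTER_CUBIC))
E
```

```text
17.7 [ 0.44321987 -0.36751175  0.19822654] [-0.80849152  0.09047158  0.09911627]
```

View pics/s10c.png

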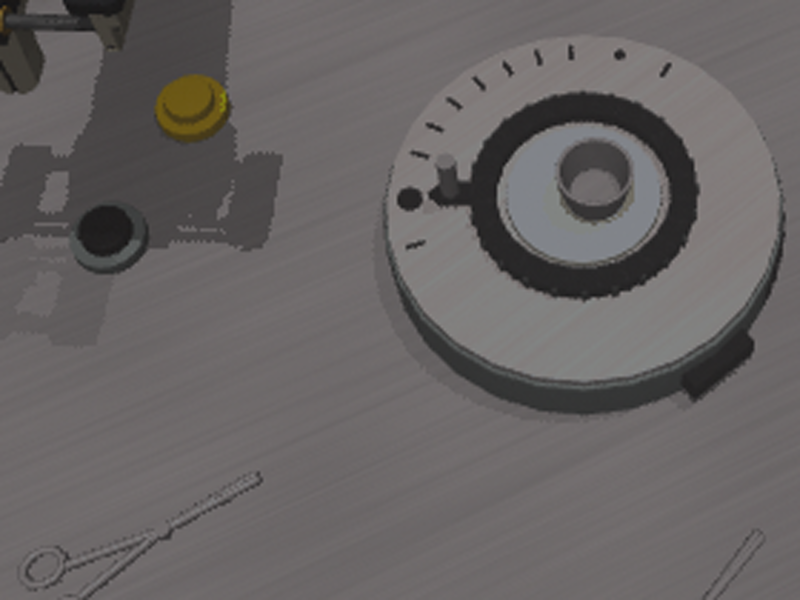

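The pointer at (432,193) points at the large dot at (410,199). The button at (107,232) is up again, and the bowl and forceps have not moved.

```bash
python3 -c "
from station import *
print(hand_in())"
```

```text
the job is handed in; nothing more can be done
None
```

The iris pointer is set on the large dot to within about 0.3°. After that I pressed the black switch fully down (stopped at 16 mm height, 19 N) and released it. The bowl and forceps were not touched, and the arm never went near the bottle. The job was handed in at about 18 s.

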